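Turn the washed coaster over on its drying rack

ROBOT

A 6-joint arm with a two-finger parallel gripper is mounted at the origin on a cart in front of the work surface, level with it; the furniture and walls round the work are solid. World frame = base frame: x ahead of the robot, y to its left, z up, the work surface at z = 0. Lengths are in mm, angles in rad, forces in N, time in s.
With the tool pointing down it reaches from about 350 to 725 mm from the base axis. Payload 4.3 kg.
Tool frame: the origin (TCP) lies on the mounting face of the last link; the fingertips stand 173 mm ahead of it and the grasp point (between the pads) lies 155 mm ahead of it; z points along the fingers, y is the line along which they close (so a half turn about z gives the same grasp; the last joint's range is limited). The gripper opens to 85 mm and grips with 20 to 120 N. Pads are 22 mm wide; open, the fingers measure 114 mm over their backs; the gripper's body (76 mm by 85 mm) begins 54 mm behind the grasp point. The pads swing forward as they close: fully open they stand 13 mm farther back than shut.
Start: joints at [1.098, 0.377, 0.081, 1.274, 0, 1.46], TCP at [204.065, 537.592, 404.729] pointing down, gripper open.
Joint ranges: [-2.72, 2.72], [-0.84, 1.66], [-1.02, 1.22], [-1.77, 2.12], [-1.37, 1.28], [-3.14, 3.14]. Speed limits (rad/s): [2.57, 2.57, 3.14, 3.14, 3.14, 3.14].

INTERFACE

Orientations are given as a unit quaternion [w, x, y, z].
In Python, from plant import robot, eyes gives the robot as it stands.
- The arm moves only by the tool step_arm, never from a script. Its argument "steps" is a list of rows, each an object with "fingers": the finger opening in m, from 0 to 0.0854; "offset": the shift along the world's x, y, z in m, a list of three; "turn": the turn about the world's z in rad. In form: [{"fingers": fingers, "offset": [tx, ty, tz], "turn": turn}, ...]. A call has 1 to 20 rows; each row shifts and turns the commanded pose from where the row before left it; what a row does not reach is not made up. A row lasts 1/8 s, in which the tool goes at most 62.5 mm and 10.7 degrees, less where a joint would pass 70% of its speed; a pose out of reach is approached as far as the arm can. A call with a gripper value outside its range is refused whole. The fingers move at their own pace and stop on an object; "newtons" is the grip in N (left out, the last holds). Time passes only in rows, so rows that do not move let the fingers close. It gives the time, the measured TCP pose, the force, the opening and the grip force at its end, in the units of the state.
- robot.observe(): the state, without advancing time (a new reading comes with each control period).
- eyes.grab_frame(name): name is "side" or "top"; returns (picture, depth): 420x560x3 uint8, blue, green, red; 420x560 float32, mm along the optical axis (not along the pixel's ray), 0 where there is no reading.
- eyes.camera_params(name): a dict with "fx", "fy", "cx", "cy" (pixels), "xyz" and "attitude" of the camera in the world. Camera axes: x right, y up, looking along -z (the intrinsics and any distortion apply to the point x, -y, -z); pixel columns grow to the right and rows downward; lengths in mm; the calibration is good to about 2 mm. A picture is of the moment at which its call begins. camera_params takes no time and is no camera call.
- robot.finish_job(): hands the job in; it is judged then, once.
The state is a dict: "clock": time; "qpos": joint angles; "dq": joint speeds; "effort": joint torques, N m; "eef_pos": TCP position; "tcp_rot": TCP orientation; "force": force on the tool from outside, world axes, zero at the start; "wrist_torque": the same for the moment, N m; "grip_width": opening from 0.0 (shut) to 1.0 (fully open); "grip_force": force on a finger pad.
Only numpy, scipy, OpenCV 4.12 (cv2) and the standard library are available. Lean on these libraries where they do the work, as an engineer would, in place of code of your own. Each camera call takes 0.05 s, during which the arm holds its last target. There are 200 camera calls.

TASK

The blue coaster on the small dark wooden drying rack has dried on top. Use the steel spatula to turn it over, so that it lies flat on the rack's raised deck with its cork back facing up, without touching the coaster with the gripper. Then stand the spatula back on the worktop and let go; leave the red coaster alone.

Things in the scene. Friction and masses are not known exactly. Their poses are not given: they have to be found in the camera images.
- coaster: Loose round coaster, glazed blue with a white ring on one face, cork on the other; 96 mm across, 9 mm thick, 70 g. Origin at its centre; z points out of the blue face (up at the start). It lies over the rack's two rails, far rim 1 to 9 mm short of the step. Raised at its near rim by the blade it tips up against the step; pushed on past upright it falls over onto the deck.
- rack_step (a point): Fixed dark wooden rack: middle of its step's top edge, 33 mm above the worktop; x level from rails to deck, z up. Behind (-x): two rails 98 mm long, 14 mm wide, tops 7 mm below this point, 60 mm apart; between them an open-ended channel, floor 29 mm below this point, for a blade slid in along +x under the coaster. Ahead: flat solid deck level with this point, 130 mm long, 110 wide.
- spatula_grip (a point): Loose steel spatula, black handle, 110 g, standing on its blade and a foot under the handle. Point: middle of the grip, 50 mm above the undersides; x level towards the tip, z up. Handle 18 mm wide, 24 high, from 82 mm behind to 30 ahead of the point. Blade flat, level, 40 mm wide, 2.5 thick, 55 to 125 mm ahead, underside 50 mm below. Foot 44 mm wide, 59 to 77 mm behind, as low as the blade.
- red_coaster: Another loose coaster of the same size, glazed red, lying on the worktop: a bystander. Origin at its centre.

How it is judged:
By the outcome, as a careful person would: the job done as asked, in the order asked, and still so for the second after the job is handed in, with the robot touching nothing.
It also fails if it takes over 54 s, if anything falls off the work surface, if the arm or the gripper's body presses on something with over 40 N, if the wrist force passes 120 N, or if a joint passes its speed limit or range.

## Working session

There is one attempt and no reset: what is moved stays moved. The work goes in short steps, Python scripts to look and compute and a tool call to move; the robot and the scene stay as the last step left them, time stands still between calls to the robot, and variables do not carry over. Pictures are saved under pics/ and viewed, at most 10 in all, crops included, and the job is handed in when it is done.

Besides the shell and the picture viewer there is one more tool, called as a command line: name --argument value ..., lists and objects as JSON in quotes. step_arm: Moves the arm, as the interface text tells. Its arguments: {"type":"object","properties":{"steps":{"type":"array"},"newtons":{"type":"number"}},"required":["steps"]}

```bash
mkdir -p pics; ls; cat > h.py <<'E'
import numpy as np, cv2
from scipy.spatial.transform import Rotation as R
from plant import robot, eyes
def cloud(name):
    im,d=eyes.grab_frame(name); p=eyes.camera_params(name)
    w,x,y,z=p["attitude"]; M=R.from_quat([x,y,z,w]).as_matrix()
    v,u=np.mgrid[:420,:560]
    c=np.stack([(u-p["cx"])/p["fx"]*d,-(v-p["cy"])/p["fy"]*d,-d],-1)
    P=c@M.T+np.array(p["xyz"]); P[d<=0]=np.nan
    return im,d,P
E
python3 - <<'E'
from h import *
for n in("side","top"):
    im,d,P=cloud(n); cv2.imwrite(f"pics/{n}0.png",im); np.save(f"{n}0.npy",P); print(n,eyes.camera_params(n),(d>0).mean())
print(robot.observe())
E
```

```text
pics
side {'fx': 419.989413505833, 'fy': 419.989413505833, 'cx': 282.35386351551887, 'cy': 210.09552336526616, 'xyz': array([ 316.83623974, -979.39514834,  363.39283233]), 'attitude': array([ 0.80480676,  0.57300937, -0.08600255, -0.12864642])} 0.9950085034013605
top {'fx': 441.6326472706813, 'fy': 441.6326472706813, 'cx': 281.3481716094838, 'cy': 210.40857346848887, 'xyz': array([ 410.49780112, -211.07383322,  906.03868157]), 'attitude': array([ 0.70980068,  0.05004036, -0.07048032, -0.69907903])} 0.9959608843537415
{'clock': 0.1, 'qpos': array([1.09769699e+00, 3.78009537e-01, 7.97830341e-02, 1.27444333e+00,
       5.45540053e-06, 1.46051444e+00]), 'dq': array([ 0.00050899, -0.00137453,  0.00246939,  0.00084701,  0.00012023,
       -0.00015225]), 'effort': array([ 9.59996723e-04, -4.64693177e+01,  2.70582175e+01,  1.19913917e-02,
       -1.17401801e-04,  2.92503898e-06]), 'eef_pos': array([203.93106103, 537.328004  , 403.85200183]), 'tcp_rot': array([-2.71996647e-04,  1.80415284e-01,  9.83590081e-01, -8.96400569e-04]), 'force': array([ 0.76551314, -0.52091534,  0.0537927 ]), 'wrist_torque': array([ 0.00633204, -0.01305288, -0.01786932]), 'grip_force': 0.0, 'grip_width': 1.0031955124216076}
```

View pics/top0.png

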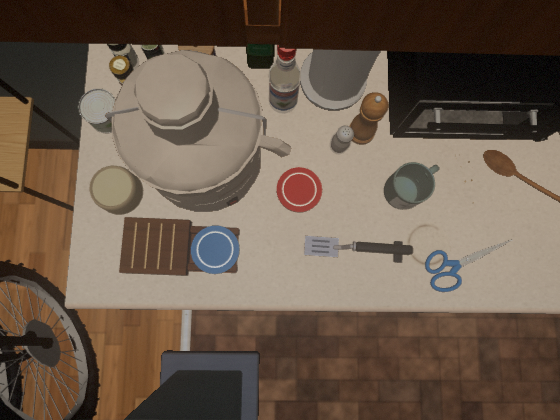

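View pics/side0.png

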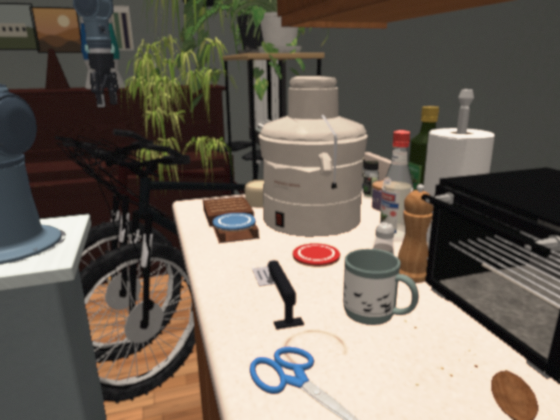

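The top view shows the spatula: blade at about (322,246), handle to (412,250), with its tip pointing to image left (+y). The rack has its deck centred at about (155,247), the blue coaster at (215,250), and the rails to the right. The red coaster is at (300,190), and the pot is just beyond the deck. I'll measure these next.

```bash
cat > m.py <<'E'
from h import *
def feats(im,P):
    """top view: coaster, red, spatula handle, rack"""
    hsv=cv2.cvtColor(im,cv2.COLOR_BGR2HSV); H,S,V=[hsv[...,i].astype(int) for i in range(3)]; Z=P[...,2]
    v,u=np.mgrid[:420,:560]; out={}
    def big(m):
        n,l,s,_=cv2.connectedComponentsWithStats(m.astype(np.uint8)); k=1+np.argmax(s[1:,4]); return l==k
    def rect(m):
        q=P[m][:,:2].astype(np.float32); return cv2.minAreaRect(q)
    box=lambda a,b,c,d:(u>a)&(u<b)&(v>c)&(v<d)
    m=big((abs(H-107)<15)&(S>110)&box(150,300,200,300)); q=P[m]; print('blue',cv2.minEnclosingCircle(q[:,:2].astype(np.float32)),'z',np.nanmedian(q[:,2]),m.sum())
    m=big(((H<8)|(H>172))&(S>120)&box(250,350,150,230)); q=P[m]; print('red',cv2.minEnclosingCircle(q[:,:2].astype(np.float32)),'z',np.nanmedian(q[:,2]))
    m=big((V<75)&box(345,425,230,275)&(Z>48)&(Z<75)); print('handle',rect(m),'z',np.nanmedian(P[m][:,2]),m.sum())
    m=big((V<75)&box(345,425,230,275)&(Z<40)); print('foot',rect(m),m.sum())
    m=big((S<60)&(V<200)&box(300,338,230,262)&(Z<12)); print('blade',rect(m),np.nanmedian(P[m][:,2]),m.sum())
    m=big((Z>28)&(Z<37)&(H<25)&(V<140)&box(110,200,205,285)); print('deck',rect(m),np.nanmedian(P[m][:,2]),m.sum())
    m=big((H<25)&(V<140)&(S>60)&(Z>10)&(Z<40)&box(110,250,205,285)); print('rack',rect(m),m.sum())
if __name__=="__main__":
    import sys
    feats(cv2.imread("pics/top0.png"),np.load("top0.npy"))
    o=robot.observe(); w,x,y,z=o["tcp_rot"]; print(R.from_quat([x,y,z,w]).as_matrix().round(3))
    P=np.load("top0.npy"); print(np.round(P[245,115:300:3],0).tolist())
    im=cv2.imread("pics/top0.png")[195:305,105:435]; cv2.imwrite("pics/c.png",cv2.resize(im,(792,264),interpolation=2))
E
python3 m.py
```

```text
Traceback (most recent call last):
  File "m.py", line 20, in <module>
    feats(cv2.imread("pics/top0.png"),np.load("top0.npy"))
    ~~~~~^^^^^^^^^^^^^^^^^^^^^^^^^^^^^^^^^^^^^^^^^^^^^^^^^
  File "m.py", line 11, in feats
    m=big((abs(H-107)<15)&(S>110)&box(150,300,200,300)); q=P[m]; print('blue',cv2.minEnclosingCircle(q[:,:2].astype(np.float32)),'z',np.nanmedian(q[:,2]),m.sum())
  File "m.py", line 7, in big
    n,l,s,_=cv2.connectedComponentsWithStats(m.astype(np.uint8)); k=1+np.argmax(s[1:,4]); return l==k
                                                                      ~~~~~~~~~^^^^^^^^^
ValueError: attempt to get argmax of an empty sequence
```

```bash
python3 - <<'E'
from h import *
im=cv2.imread("pics/top0.png");h=cv2.cvtColor(im,cv2.COLOR_BGR2HSV)
for p in[(205,250),(300,180),(380,247),(398,258),(315,240),(150,225),(235,232)]:print(p,im[p[1],p[0]],h[p[1],p[0]])
P=np.load("top0.npy");print(P[250,205],P[180,300],P[247,380],P[225,150])
E
```

```text
(205, 250) [132 104  81] [106  99 132]
(300, 180) [ 53  63 151] [  3 165 151]
(380, 247) [59 64 72] [12 46 72]
(398, 258) [56 62 69] [14 48 69]
(315, 240) [95 94 97] [170   8  97]
(150, 225) [48 64 88] [ 12 116  88]
(235, 232) [60 73 96] [11 96 96]
[479.50676345 -86.32861332  33.2316556 ] [ 631.36413759 -274.54245674    5.42134954] [ 488.26790112 -426.15311489   59.79258716] [527.28082284  24.0349095   32.92467155]
```

```bash
sed -i 's/(S>110)&box(150/(S>70)\&box(150/; s/(V<75)/(V<90)/g' m.py; python3 m.py
```

```text
blue ((481.97119140625, -104.84954071044922), 31.894367218017578) z 34.063253967557785 828
red ((612.0993041992188, -272.15838623046875), 32.2203254699707) z 8.266179177490756
handle ((487.188720703125, -434.10565185546875), (109.77542877197266, 18.140031814575195), 86.9157943725586) z 60.265583347819984 528
foot ((472.10491943359375, -475.3577880859375), (15.111742973327637, 14.509932518005371), 88.26039123535156) 59
blade ((494.3403625488281, -315.3909606933594), (62.66676330566406, 75.709716796875), 0.6612751483917236) 0.45379376349899303 1145
deck ((487.1133117675781, 13.222675323486328), (130.97642517089844, 110.13935852050781), 88.49101257324219) 31.625008666065412 3450
rack ((486.73968505859375, -0.42890167236328125), (158.3007049560547, 110.17903137207031), 88.48062896728516) 3686
[[-0.935  0.355 -0.001]
 [ 0.355  0.935 -0.002]
 [ 0.    -0.002 -1.   ]]
[[490.0, 101.0, -0.0], [490.0, 95.0, -1.0], [490.0, 89.0, -2.0], [487.0, 72.0, 32.0], [487.0, 66.0, 32.0], [487.0, 61.0, 31.0], [488.0, 56.0, 29.0], [488.0, 50.0, 30.0], [488.0, 44.0, 29.0], [488.0, 38.0, 30.0], [488.0, 31.0, 3
[... 441 characters left out ...]
0, -92.0, 33.0], [490.0, -98.0, 33.0], [490.0, -104.0, 33.0], [490.0, -109.0, 33.0], [490.0, -115.0, 34.0], [490.0, -121.0, 32.0], [490.0, -127.0, 34.0], [490.0, -133.0, 34.0], [490.0, -139.0, 33.0], [490.0, -145.0, 35.0], [490.0, -151.0, 33.0], [494.0, -154.0, -2.0], [494.0, -161.0, 0.0], [494.0, -167.0, -1.0], [494.0, -173.0, 1.0], [494.0, -179.0, -3.0], [494.0, -185.0, -2.0], [494.0, -191.0, -3.0], [494.0, -198.0, -1.0], [494.0, -204.0, -3.0], [494.0, -210.0, 0.0], [494.0, -216.0, -1.0], [495.0, -222.0, -2.0], [495.0, -228.0, -0.0], [495.0, -235.0, 0.0], [495.0, -241.0, -2.0], [495.0, -247.0, 1.0], [495.0, -253.0, -0.0], [495.0, -259.0, -3.0], [495.0, -266.0, -2.0], [495.0, -272.0, -1.0]]
```

View pics/c.png

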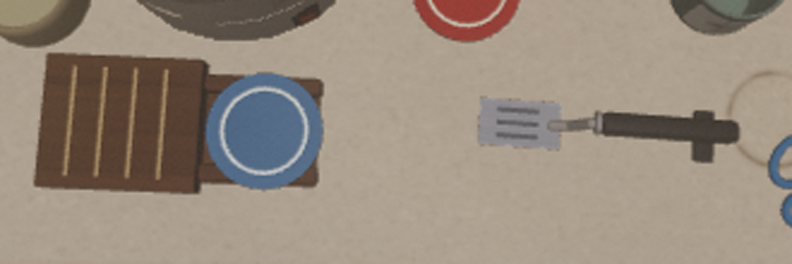

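The crop shows the rack axis tilted slightly, the coaster just short of the step, and the spatula nearly in line with the rack. Next I'll check the clearance to the pot.

```bash
python3 - <<'E'
from h import *
for n in("top0","side0"):
    P=np.load(n+".npy").reshape(-1,3); P=P[(P[:,0]>300)&(P[:,0]<900)&(P[:,1]>-650)]
    for y in range(-450,451,50):
        q=P[(abs(P[:,1]-y)<25)]; r=[]
        for lo in(70,150,220,300): 
            s=q[(q[:,2]>lo)&(q[:,2]<700)]; r.append(int(np.percentile(s[:,0],2)) if len(s)>5 else None)
        s=q[(q[:,0]<560)&(q[:,2]<700)]; print(n,y,'minx above 70/150/220/300:',r,'maxz x<560',int(s[:,2].max()) if len(s) else None)
E
```

```text
top0 -450 minx above 70/150/220/300: [598, 654, 654, 654] maxz x<560 64
top0 -400 minx above 70/150/220/300: [654, 654, 654, 654] maxz x<560 64
top0 -350 minx above 70/150/220/300: [654, 654, 654, 654] maxz x<560 54
top0 -300 minx above 70/150/220/300: [654, 654, 654, 654] maxz x<560 5
top0 -250 minx above 70/150/220/300: [643, 642, 654, 654] maxz x<560 3
top0 -200 minx above 70/150/220/300: [626, 628, 638, 654] maxz x<560 4
top0 -150 minx above 70/150/220/300: [578, 580, 588, 654] maxz x<560 38
top0 -100 minx above 70/150/220/300: [562, 563, 570, 630] maxz x<560 218
top0 -50 minx above 70/150/220/300: [562, 562, 569, 629] maxz x<560 218
top0 0 minx above 70/150/220/300: [576, 579, 584, 653] maxz x<560 35
top0 50 minx above 70/150/220/300: [621, 620, 627, 653] maxz x<560 37
top0 100 minx above 70/150/220/300: [809, None, None, None] maxz x<560 55
top0 150 minx above 70/150/220/300: [None, None, None, None] maxz x<560 3
top0 200 minx above 70/150/220/300: [None, None, None, None] maxz x<560 2
top0 250 minx above 70/150/220/300: [None, None, None, None] maxz x<560 -874
top0 300 minx ab
[... 983 characters left out ...]
: [653, 653, 653, 653] maxz x<560 33
side0 50 minx above 70/150/220/300: [653, 653, 653, 653] maxz x<560 33
side0 100 minx above 70/150/220/300: [653, 653, 653, 653] maxz x<560 52
side0 150 minx above 70/150/220/300: [674, 674, 674, 674] maxz x<560 0
side0 200 minx above 70/150/220/300: [None, None, None, None] maxz x<560 0
side0 250 minx above 70/150/220/300: [314, None, None, None] maxz x<560 142
side0 300 minx above 70/150/220/300: [310, None, None, None] maxz x<560 150
side0 350 minx above 70/150/220/300: [381, None, None, None] maxz x<560 102
side0 400 minx above 70/150/220/300: [349, None, None, None] maxz x<560 91
side0 450 minx above 70/150/220/300: [334, 626, 626, 626] maxz x<560 86
```

step_arm --steps '[{"fingers":0.06,"offset":[0.0196,-0.0488,0],"turn":-0.0631},{"fingers":0.06,"offset":[0.0196,-0.0488,0],"turn":-0.0631},{"fingers":0.06,"offset":[0.0196,-0.0488,0],"turn":-0.0631},{"fingers":0.06,"offset":[0.0196,-0.0488,0],"turn":-0.0631},{"fingers":0.06,"offset":[0.0196,-0.0488,0],"turn":-0.0631},{"fingers":0.06,"offset":[0.0196,-0.0488,0],"turn":-0.0631},{"fingers":0.06,"offset":[0.0196,-0.0488,0],"turn":-0.0631},{"fingers":0.06,"offset":[0.0196,-0.0488,0],"turn":-0.0631},{"fingers":0.06,"offset":[0.0196,-0.0488,0],"turn":-0.0631},{"fingers":0.06,"offset":[0.0196,-0.0488,0],"turn":-0.0631},{"fingers":0.06,"offset":[0.0196,-0.0488,0],"turn":-0.0631},{"fingers":0.06,"offset":[0.0077,-0.0453,-0.011],"turn":-0.0631},{"fingers":0.06,"offset":[0.0077,-0.0453,-0.011],"turn":-0.0631},{"fingers":0.06,"offset":[0.0077,-0.0453,-0.011],"turn":-0.0631},{"fingers":0.06,"offset":[0.0077,-0.0453,-0.011],"turn":-0.0631},{"fingers":0.06,"offset":[0.0077,-0.0453,-0.011],"turn":-0.0631},{"fingers":0.06,"offset":[0.0077,-0.0453,-0.011],"turn":-0.0631},{"fingers":0.06,"offset":[0.0077,-0.0453,-0.011],"turn":-0.0631},{"fingers":0.06,"offset":[0.0077,-0.0453,-0.011],"turn":-0.0631},{"fingers":0.06,"offset":[0.0077,-0.0453,-0.011],"turn":-0.0631}]'

```text
clock: 2.6
eef_pos: [488.9, -408.3, 304.8]
tcp_rot: [-0.0, 0.727, 0.687, 0.0]
force: [-0.2, 0.9, 0.4]
grip_width: 0.704
grip_force: 0.0
```

step_arm --newtons 90 --steps '[{"fingers":0.06,"offset":[0,0,-0.03],"turn":0},{"fingers":0.06,"offset":[0,0,-0.03],"turn":0},{"fingers":0.06,"offset":[0,0,-0.022],"turn":0},{"fingers":0.06,"offset":[0,0,-0.015],"turn":0},{"fingers":0.06,"offset":[0,0,-0.005],"turn":0},{"fingers":0.01,"offset":[0,0,0],"turn":0},{"fingers":0.01,"offset":[0,0,0],"turn":0},{"fingers":0.01,"offset":[0,0,0],"turn":0},{"fingers":0.01,"offset":[0,0,0],"turn":0},{"fingers":0.01,"offset":[0,0,0],"turn":0},{"fingers":0.01,"offset":[0,0,0],"turn":0}]'

```text
clock: 3.98
eef_pos: [489.3, -407.3, 204.8]
tcp_rot: [0.001, 0.726, 0.688, 0.0]
force: [-0.8, -0.3, 6.2]
grip_width: 0.194
grip_force: 88.4
```

step_arm --steps '[{"fingers":0.01,"offset":[0,0,0.005],"turn":0},{"fingers":0.01,"offset":[0,0,0.007],"turn":0},{"fingers":0.01,"offset":[-0.002,0.02,0],"turn":0.007},{"fingers":0.01,"offset":[-0.002,0.025,0],"turn":0.007},{"fingers":0.01,"offset":[-0.002,0.025,0],"turn":0.007},{"fingers":0.01,"offset":[-0.002,0.02,0],"turn":0.007},{"fingers":0.01,"offset":[-0.002,0.0175,0],"turn":0},{"fingers":0.01,"offset":[0,0,0],"turn":0}]'

```text
clock: 4.97
eef_pos: [478.7, -298.3, 215.7]
tcp_rot: [-0.001, 0.716, 0.698, -0.0]
force: [0.6, -1.0, -0.1]
grip_width: 0.194
grip_force: 87.8
```

```bash
cat > look.py <<'E'
import sys; from h import *
k=sys.argv[1]; a=[]
for n in("top","side"):
    im,d,P=cloud(n); np.save(f"{n}{k}.npy",P); cv2.imwrite(f"pics/{n}{k}.png",im)
    a.append(cv2.resize(im[180:320,90:430] if n=="top" else im[150:320,160:420],(790,295),interpolation=2))
cv2.imwrite(f"pics/v{k}.png",np.vstack(a)); o=robot.observe(); print(o["clock"],o["eef_pos"],o["force"],o["grip_force"])
E
python3 look.py 1; python3 - <<'E'
from h import *
im=cv2.imread("pics/top1.png");P=np.load("top1.npy")
hsv=cv2.cvtColor(im,cv2.COLOR_BGR2HSV);S,V=hsv[...,1],hsv[...,2];v,u=np.mgrid[:420,:560];Z=P[...,2]
m=((S<40)&(Z>4)&(Z<35)&(u>235)&(u<300)&(v>225)&(v<275)); q=P[m];print(m.sum(),cv2.minAreaRect(q[:,:2].astype(np.float32)))
for y0 in range(-250,-160,8):
    s=q[abs(q[:,1]-y0)<4]
    if len(s)>5: print(y0,s[:,0].min().round(1),s[:,0].max().round(1),np.median(s[:,2]).round(1))
E
```

```text
5.075 [ 479.20317348 -299.78003491  215.92135959] [ 0.60430866  0.03041638 -1.8549342 ] 87.79499173164368
333 ((481.4410705566406, -183.3311004638672), (77.87776184082031, 42.7515754699707), 85.09134674072266)
-218 486.8 499.6 12.7
-210 479.0 499.5 12.4
-202 470.7 499.4 12.3
-194 464.6 499.1 12.2
-186 462.5 501.1 12.6
-178 462.3 501.1 13.0
```

View pics/v1.png

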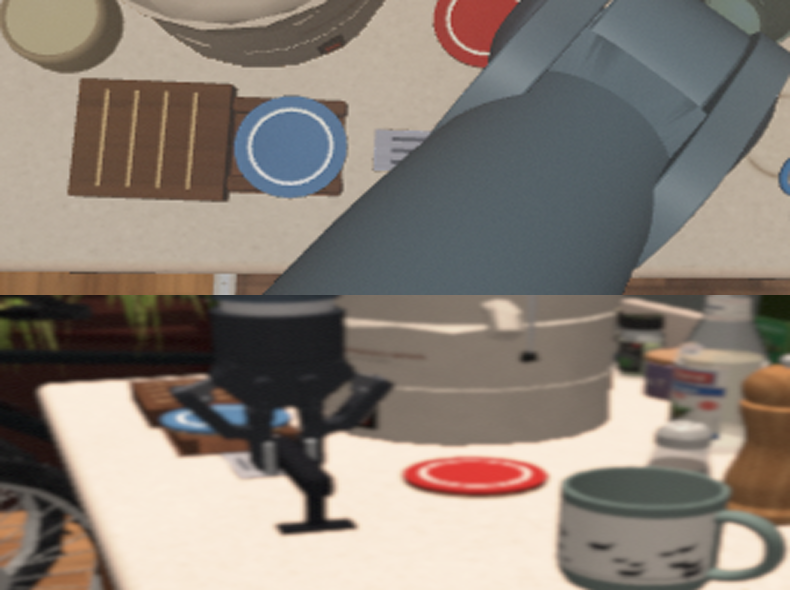

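Blade centre is at x≈482 with the tip at y≈-175, in line with the rack axis. I'll slide it in and start the lift.

step_arm --steps '[{"fingers":0.01,"offset":[0.0003,0.011,0],"turn":0},{"fingers":0.01,"offset":[0.0003,0.011,0],"turn":0},{"fingers":0.01,"offset":[0.0003,0.011,0],"turn":0},{"fingers":0.01,"offset":[0.0003,0.011,0],"turn":0},{"fingers":0.01,"offset":[0,0,0.007],"turn":0},{"fingers":0.01,"offset":[0,0,0.006],"turn":0},{"fingers":0.01,"offset":[0,0.0003,0.0045],"turn":0},{"fingers":0.01,"offset":[0,0.0003,0.0045],"turn":0},{"fingers":0.01,"offset":[0,0.0009,0.0045],"turn":0},{"fingers":0.01,"offset":[0,0.0009,0.0045],"turn":0},{"fingers":0.01,"offset":[0,0.0015,0.0044],"turn":0},{"fingers":0.01,"offset":[0,0.0015,0.0043],"turn":0},{"fingers":0.01,"offset":[0,0.002,0.0041],"turn":0},{"fingers":0.01,"offset":[0,0.0021,0.0041],"turn":0},{"fingers":0.01,"offset":[0,0,0],"turn":0}]'

```text
clock: 6.95
eef_pos: [480.3, -245.8, 264.0]
tcp_rot: [0.0, 0.716, 0.698, 0.0]
force: [0.4, -0.1, -1.4]
grip_width: 0.197
grip_force: 87.7
```

```bash
python3 look.py 2
```

```text
7.05 [ 480.17155864 -245.90026245  263.63336039] [-0.43326459  1.11191599 -1.54079857] 87.74681210517883
```

View pics/v2.png

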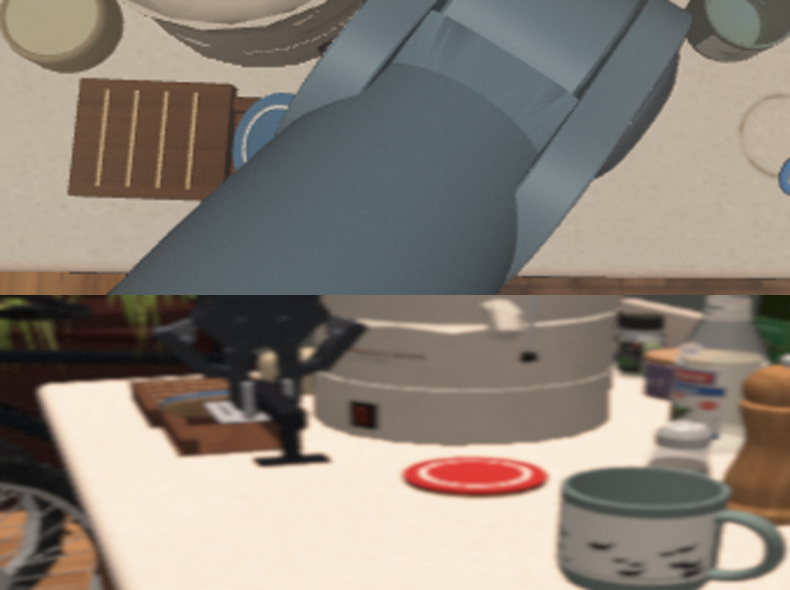

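The side view shows the coaster tilted up on the blade, cork side visible underneath, with its far rim at the step. I'll continue along the arc.

step_arm --steps '[{"fingers":0.01,"offset":[0.0001,0.0037,0.0048],"turn":0},{"fingers":0.01,"offset":[0.0001,0.0037,0.0048],"turn":0},{"fingers":0.01,"offset":[0.0001,0.0037,0.0048],"turn":0},{"fingers":0.01,"offset":[0.0001,0.0048,0.0037],"turn":0},{"fingers":0.01,"offset":[0.0001,0.0048,0.0037],"turn":0},{"fingers":0.01,"offset":[0.0001,0.0048,0.0037],"turn":0},{"fingers":0.01,"offset":[0.0001,0.0056,0.0023],"turn":0},{"fingers":0.01,"offset":[0.0001,0.0056,0.0023],"turn":0},{"fingers":0.01,"offset":[0.0001,0.0056,0.0023],"turn":0},{"fingers":0.01,"offset":[0,0,0],"turn":0}]'

```text
clock: 8.3
eef_pos: [481.1, -203.2, 296.2]
tcp_rot: [0.0, 0.716, 0.698, 0.0]
force: [-0.0, 0.2, -1.2]
grip_width: 0.193
grip_force: 87.8
```

```bash
python3 look.py 3
```

```text
8.4 [ 481.09998113 -203.55487805  296.03252424] [ 0.47449585  0.56439558 -1.5670128 ] 87.77165293693542
```

View pics/v3.png

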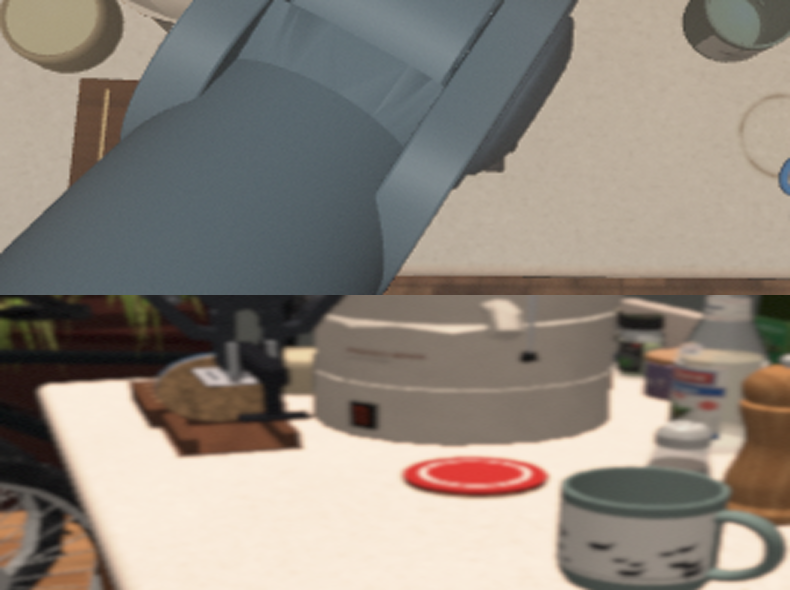

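The cork face is clearly visible in the side view, tilted at about 65–70° with the blade tip behind it. Now I'll push it past upright.

step_arm --steps '[{"fingers":0.01,"offset":[0.0001,0.006,0.001],"turn":0},{"fingers":0.01,"offset":[0.0001,0.006,0.0008],"turn":0},{"fingers":0.01,"offset":[0.0002,0.006,0],"turn":0},{"fingers":0.01,"offset":[0.0002,0.006,0],"turn":0},{"fingers":0.01,"offset":[0.0002,0.006,0],"turn":0},{"fingers":0.01,"offset":[0.0002,0.006,0],"turn":0},{"fingers":0.01,"offset":[0.0002,0.006,0],"turn":0},{"fingers":0.01,"offset":[0.0002,0.006,0],"turn":0},{"fingers":0.01,"offset":[0.0002,0.006,0],"turn":0},{"fingers":0.01,"offset":[0,0,0],"turn":0},{"fingers":0.01,"offset":[0,0,0],"turn":0},{"fingers":0.01,"offset":[0,0,0],"turn":0}]'

```text
clock: 9.9
eef_pos: [482.7, -149.8, 297.9]
tcp_rot: [0.0, 0.716, 0.698, 0.0]
force: [0.2, -0.8, -1.3]
grip_width: 0.195
grip_force: 87.8
```

```bash
python3 look.py 4
```

```text
10.0 [ 482.68399483 -149.80751512  297.84486757] [-0.67334311  0.17838811 -1.36652073] 87.78056859970093
```

View pics/v4.png

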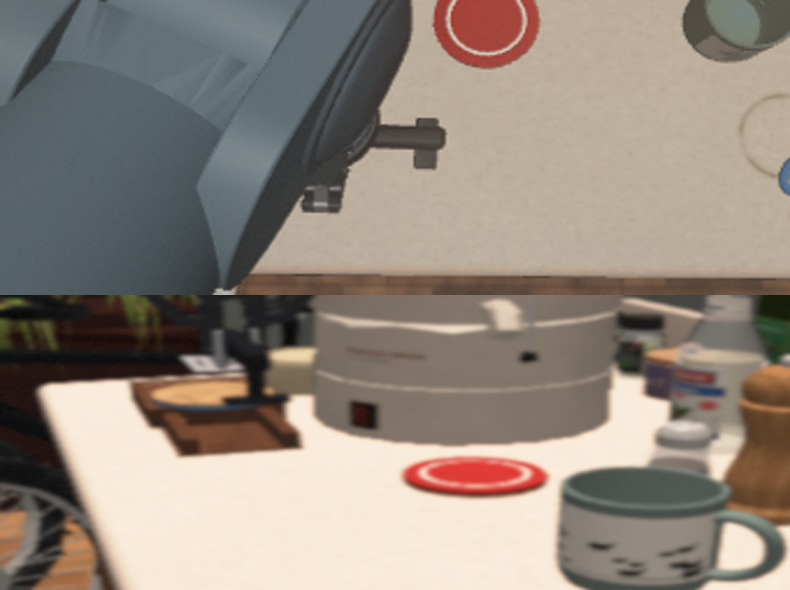

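The coaster has fallen onto the deck with the cork up. I'll back off and measure where it lies.

step_arm --steps '[{"fingers":0.01,"offset":[0,-0.015,0.002],"turn":0},{"fingers":0.01,"offset":[0,-0.035,0],"turn":0},{"fingers":0.01,"offset":[0,-0.035,0],"turn":0},{"fingers":0.01,"offset":[0,-0.035,0],"turn":0},{"fingers":0.01,"offset":[0,-0.035,0],"turn":0},{"fingers":0.01,"offset":[0,-0.035,0],"turn":0},{"fingers":0.01,"offset":[0,-0.035,0],"turn":0},{"fingers":0.01,"offset":[0,-0.02,0],"turn":0},{"fingers":0.01,"offset":[0,0,0],"turn":0}]'

```text
clock: 11.12
eef_pos: [482.1, -396.9, 299.7]
tcp_rot: [0.0, 0.717, 0.697, -0.0]
force: [-0.2, -0.2, -1.4]
grip_width: 0.195
grip_force: 87.8
```

```bash
python3 look.py 5; python3 - <<'E'
from h import *
P=np.load("top5.npy");v,u=np.mgrid[:420,:560];Z=P[...,2]
m=(Z>37.5)&(Z<60)&(u>110)&(u<260)&(v>205)&(v<290)
n,l,s,c=cv2.connectedComponentsWithStats(m.astype(np.uint8));k=1+np.argmax(s[1:,4]);q=P[l==k]
print(cv2.minEnclosingCircle(q[:,:2].astype(np.float32)),q.mean(0),np.linalg.lstsq(np.c_[q[:,:2]-q[:,:2].mean(0),np.ones(len(q))],q[:,2],rcond=None)[0])
E
```

```text
11.225 [ 482.29279003 -394.78996324  299.61634375] [ 0.08856338  0.31688748 -0.93599118] 87.81888842582703
((487.14215087890625, -27.165231704711914), 47.978946685791016) [486.59612234 -26.60433738  40.64967072] [ 2.67729793e-03 -2.49286724e-03  4.06496707e+01]
```

View pics/v5.png

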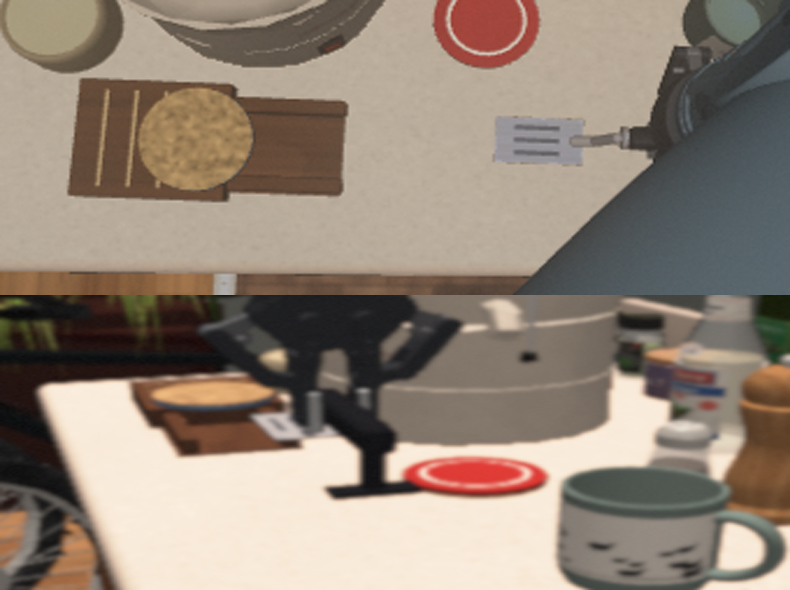

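The coaster lies flat, cork up, centred at (487,-27), with about 23 mm overhanging the step. I'll nudge it fully onto the deck with the blade tip.

step_arm --steps '[{"fingers":0.01,"offset":[0.001,0.01,-0.025],"turn":0},{"fingers":0.01,"offset":[0,0.027,-0.025],"turn":0},{"fingers":0.01,"offset":[0,0.03,-0.008],"turn":0},{"fingers":0.01,"offset":[0,0.03,0],"turn":0},{"fingers":0.01,"offset":[0,0.03,0],"turn":0},{"fingers":0.01,"offset":[0,0.03,0],"turn":0},{"fingers":0.01,"offset":[0,0.022,0],"turn":0},{"fingers":0.01,"offset":[0,0.01,0],"turn":0},{"fingers":0.01,"offset":[0,0,0],"turn":0}]'

```text
clock: 12.35
eef_pos: [483.7, -205.2, 241.9]
tcp_rot: [0.0, 0.716, 0.698, -0.0]
force: [0.4, 0.5, -0.9]
grip_width: 0.192
grip_force: 87.8
```

```bash
python3 look.py 6
```

```text
12.45 [ 483.91500423 -206.25056499  241.97951851] [ 0.30135708  0.10977255 -0.70062437] 87.81976461410522
```

View pics/v6.png

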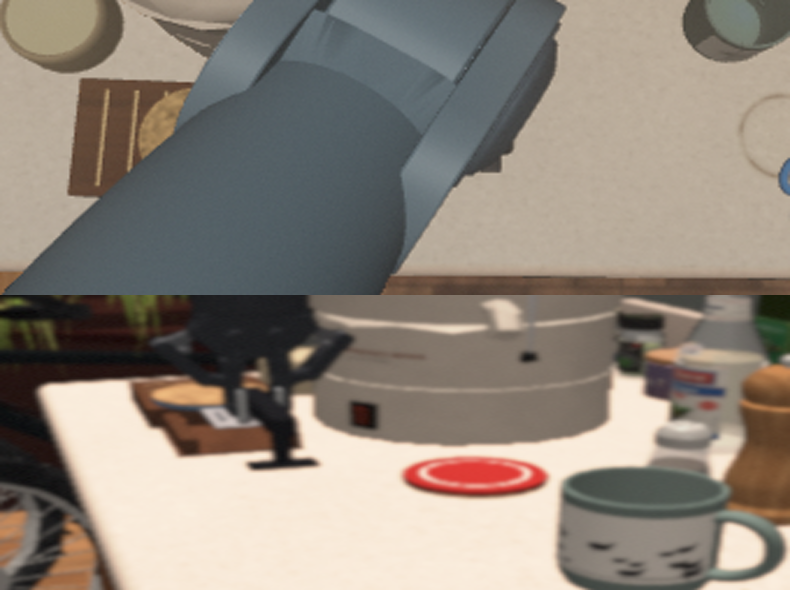

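The side view shows the blade tip just behind the coaster's rim at rim height. I'll push gently, then retreat.

step_arm --steps '[{"fingers":0.01,"offset":[0.0001,0.0035,0],"turn":0},{"fingers":0.01,"offset":[0.0001,0.0035,0],"turn":0},{"fingers":0.01,"offset":[0.0001,0.0035,0],"turn":0},{"fingers":0.01,"offset":[0.0001,0.0035,0],"turn":0},{"fingers":0.01,"offset":[0.0001,0.0035,0],"turn":0},{"fingers":0.01,"offset":[0.0001,0.0035,0],"turn":0},{"fingers":0.01,"offset":[0.0001,0.0035,0],"turn":0},{"fingers":0.01,"offset":[0.0001,0.0035,0],"turn":0},{"fingers":0.01,"offset":[0.0001,0.003,0],"turn":0},{"fingers":0.01,"offset":[0.0001,0.002,0],"turn":0},{"fingers":0.01,"offset":[0,-0.01,0],"turn":0},{"fingers":0.01,"offset":[0,-0.025,0.002],"turn":0},{"fingers":0.01,"offset":[0,-0.035,0.005],"turn":0},{"fingers":0.01,"offset":[0,-0.035,0.005],"turn":0},{"fingers":0.01,"offset":[0,-0.035,0],"turn":0},{"fingers":0.01,"offset":[0,-0.035,0],"turn":0},{"fingers":0.01,"offset":[0,-0.035,0],"turn":0},{"fingers":0.01,"offset":[0,-0.025,0],"turn":0},{"fingers":0.01,"offset":[0,0,0],"turn":0}]'

```text
clock: 14.82
eef_pos: [484.2, -410.1, 253.6]
tcp_rot: [0.001, 0.717, 0.697, -0.0]
force: [1.1, -0.2, -0.3]
grip_width: 0.192
grip_force: 87.8
```

```bash
cat > co.py <<'E'
import sys; from h import *
P=np.load(f"top{sys.argv[1]}.npy");v,u=np.mgrid[:420,:560];Z=P[...,2]
m=(Z>37.5)&(Z<60)&(u>110)&(u<260)&(v>205)&(v<290)
n,l,s,c=cv2.connectedComponentsWithStats(m.astype(np.uint8));k=1+np.argmax(s[1:,4]);q=P[l==k]
print(cv2.minEnclosingCircle(q[:,:2].astype(np.float32)),q.mean(0),np.linalg.lstsq(np.c_[q[:,:2]-q[:,:2].mean(0),np.ones(len(q))],q[:,2],rcond=None)[0])
v,u=325-25,300
m=(Z>10)&(Z<75)&(P[...,1]<-250)&(P[...,0]<560); print('tip y',np.nanmax(P[...,1][m]),np.nanmedian(Z[m&(P[...,1]<-265)&(P[...,1]>-320)]))
E
python3 look.py 7; python3 co.py 7
```

```text
14.925 [ 484.28667134 -407.70472651  253.47189839] [-0.14103677  0.31002819 -1.68456376] 87.83485293388367
((487.3457946777344, -0.989665687084198), 47.8327522277832) [487.12276384  -1.27928025  40.64903709] [ 6.28175872e-04 -1.32967351e-03  4.06490371e+01]
tip y -287.38781855987907 50.376025047477356
```

The coaster is now fully on the deck, flat, centred at (487,-1). I'll set the spatula down.

step_arm --steps '[{"fingers":0.01,"offset":[0,0,-0.02],"turn":0},{"fingers":0.01,"offset":[0,0,-0.015],"turn":0},{"fingers":0.01,"offset":[0,0,-0.008],"turn":0},{"fingers":0.01,"offset":[0,0,-0.003],"turn":0},{"fingers":0.01,"offset":[0,0,-0.0015],"turn":0},{"fingers":0.01,"offset":[0,0,0],"turn":0}]'

```text
clock: 15.68
eef_pos: [484.8, -407.8, 206.8]
tcp_rot: [0.0, 0.716, 0.698, 0.0]
force: [0.1, -0.6, -0.8]
grip_width: 0.195
grip_force: 87.8
```

step_arm --steps '[{"fingers":0.01,"offset":[0,0,-0.001],"turn":0},{"fingers":0.01,"offset":[0,0,-0.001],"turn":0},{"fingers":0.01,"offset":[0,0,-0.0005],"turn":0},{"fingers":0.01,"offset":[0,0,0],"turn":0}]'

```text
clock: 16.18
eef_pos: [484.7, -407.7, 204.8]
tcp_rot: [0.001, 0.716, 0.698, -0.0]
force: [-0.9, 1.2, 6.2]
grip_width: 0.197
grip_force: 88.7
```

Contact: a 6 N upward force, at the same height as when I first gripped it. I'll release, rise straight up and back off.

step_arm --steps '[{"fingers":0.03,"offset":[0,0,0],"turn":0},{"fingers":0.05,"offset":[0,0,0],"turn":0},{"fingers":0.06,"offset":[0,0,0],"turn":0},{"fingers":0.06,"offset":[0,0,0],"turn":0},{"fingers":0.06,"offset":[0,0,0],"turn":0},{"fingers":0.06,"offset":[0,0,0.015],"turn":0},{"fingers":0.06,"offset":[0,0,0.03],"turn":0},{"fingers":0.06,"offset":[0,0,0.04],"turn":0},{"fingers":0.06,"offset":[0,0,0.04],"turn":0},{"fingers":0.06,"offset":[-0.02,-0.03,0.02],"turn":0},{"fingers":0.06,"offset":[-0.02,-0.03,0],"turn":0},{"fingers":0.06,"offset":[-0.02,-0.03,0],"turn":0},{"fingers":0.06,"offset":[0,0,0],"turn":0}]'

```text
clock: 17.8
eef_pos: [423.1, -499.6, 350.0]
tcp_rot: [0.001, 0.718, 0.697, -0.0]
force: [0.6, 1.2, -0.7]
grip_width: 0.705
grip_force: 0.0
```

```bash
python3 look.py 8; python3 co.py 8
```

```text
17.9 [ 424.51785636 -497.68247559  349.62673129] [ 0.19343697 -0.103103   -0.96927814] 0.0
((487.2666931152344, -1.0214446783065796), 47.885257720947266) [487.29221945  -1.31529316  40.64697576] [ 1.00901506e-03 -7.40467122e-04  4.06469758e+01]
tip y -348.3332345671523 nan
  return np.nanmean(a, axis, out=out, keepdims=keepdims)
```

View pics/v8.png

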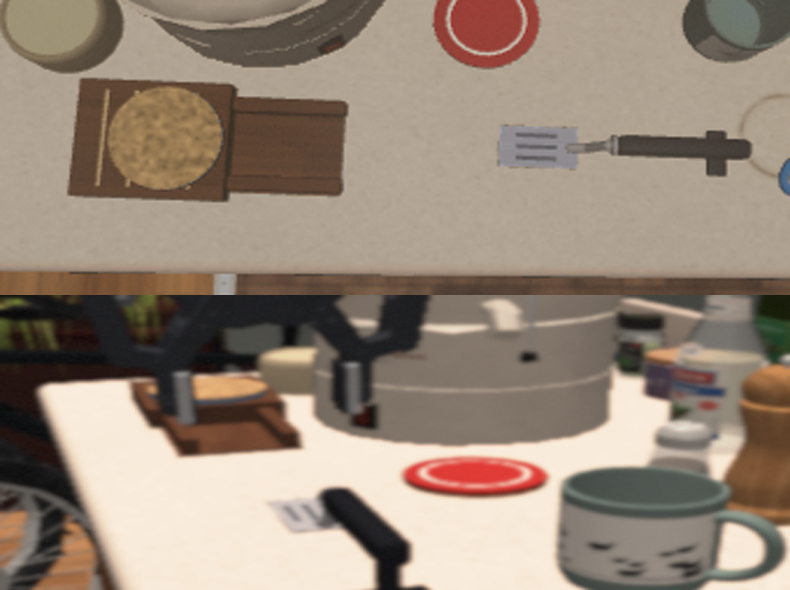

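The coaster is cork up and flat on the deck, the spatula stands on its blade and foot, the red coaster hasn't moved, and the gripper is clear. I'm handing the job in.

```bash
python3 -c "
from plant import robot
print(robot.finish_job())"
```

```text
the job is handed in; nothing more can be done
None
```

The blue coaster lies flat on the deck with its cork back up, the spatula stands released on the worktop, and the red coaster was left alone; the job was handed in at about 18 s of the 54 s allowed.

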